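Close the valve actuator and bring the hex key to its cover screw

TASK

The switch module is already fitted in the blue valve actuator, so first swing the actuator's hinged cover fully shut. Then draw the larger of the two T-handled hex keys out of the sloping tool stand, turn it upright with its point down, and hold it lined up over the captive screw on the cover's front lug, with the point two or three centimetres above the screw head. Finish still holding the key there, free of everything else, and leave the other tools and the things on the bench where they are.

Things in the scene. Friction and masses are not known exactly. Their poses are not given: they have to be found in the camera images.
- actuator: Blue cast valve actuator bolted to the bench, fixed. A 135 x 155 mm open housing whose rim is 110 mm above the bench; cable glands reach 106 mm to either side. Origin on the bench; the housing's centre is at (-40, 0) mm in this frame. x points from the screw side to the hinge side, y along the hinge, z up.
- cover (a joint): Angle of the actuator's hinged cover, rad: 0 = fully shut, 1.57 = standing upright. The hinge has friction (about 0.4 N m), so the cover stays where it is left. The cover is a 0.4 kg plate of 135 x 155 mm, 14 mm thick; on its outer face a raised panel (100 x 120 mm, 5 mm) and a low clear dome; a lug (34 mm wide) on its free edge reaches 159 mm from the hinge.
- cover_hinge (a point): Point on the hinge axis, in the middle of the cover's width, 110 mm above the bench, carried by the cover. Axes turn with the cover: x from the free edge to the hinge (plate from x = -135 mm to 0), y along the hinge, z out of the outer face (up when shut). At angle q the cover is turned by +q about y from its shut attitude, which has the actuator's axes.
- cover_push (a point): Point on the outer face of the cover's raised panel, at (-105, 0, 19) mm from cover_hinge in the cover's axes, on the middle line. The panel is flat around it: 60 mm to either side along y, 12 mm towards the free edge, 35 mm towards the hinge (dome beyond). A good place to push the cover over from behind and press it down.
- screw_head (a point): Middle of the top of the captive socket screw (13 mm across, 9 mm high) on the lug at the middle of the cover's free edge, at (-147, 0, 23) mm from cover_hinge in the cover's axes, which this point shares. With the cover shut its head is 133 mm above the bench and the screw stands upright.
- stand: Sloping tool stand, fixed: grey block, 230 mm along y, between dark steel cheeks. Three 7.5 mm bores, 60 mm long, 80 mm apart along y, each with one tool, in any order. Bores lean 45 degrees to the front: direction (-0.707, 0, 0.707) upward in this frame. Origin on the bench; mouth of the middle bore at (80, 0, 118) mm, top edge of the block 134 mm high.
- key_grip (a point): Centre of the T-handle of the larger hex key (wanted; black handle, about 0.1 kg). Cross-bar 95 mm along the key's x, 18 mm along y (grip across this), 20 mm along z; z runs from the point to the handle, so it is up when the key stands point down. In the stand z is the bore's direction (sagging up to 3 degrees), y is the stand's y, the bar's centre 42 mm out of the block's face along z.
- key_tip (a point): Point of the larger hex key's 6 mm shank, at (0, 0, -167) mm from key_grip in the key's axes; same axes. The shank is in the stand by 125 mm: the key comes free when drawn that far along its z.
- small_key_grip (a point): Bystander: centre of the T-handle of the smaller hex key (bar 60 x 13 x 16 mm), in another socket of the stand.
- driver_grip (a point): Bystander: middle of the straight round handle (28 mm thick, 78 mm long) of the screwdriver in the remaining socket; its handle ends 78 mm from the block's face.
- valve_mid (a point): Bystander: middle of a loose steel ball valve, 74 x 41 x 61 mm, between the stand and the actuator.
- screw_tray: Bystander: clear tray of screws, 100 x 150 x 30 mm; origin at the centre of its underside.
- hammer: Bystander: hammer with wooden handle, 280 mm long; origin under its middle.
- grease_tin: Bystander: small tin with blue cap, 68 mm across, 55 mm high; origin at its underside.
- tape: Bystander: roll of tape, 96 mm across, 24 mm high; origin at its underside.
Not all that is in view belongs to the job. What is shaped like the part that bears key_grip but pink or turquoise is not meant.

How it is judged:
By the outcome, as a careful person would: the job done as asked, in the order asked, and still so for the second after the job is handed in, while the arm keeps its last pose, push and grip.
It also fails if it takes over 67 s, if anything falls off the work surface, if the arm or the gripper's body presses on something with over 40 N, if the wrist force passes 120 N, or if a joint passes its speed limit or range.

ROBOT

A 6-joint arm with a two-finger parallel gripper is mounted at the origin on the work surface. World frame = base frame: x ahead of the robot, y to its left, z up, the work surface at z = 0. Lengths are in m, angles in rad, forces in N, time in s.
With the tool pointing down it reaches from about 0.3 to 0.775 m from the base axis. Payload 14.6 kg.
Tool frame: the origin (TCP) lies on the centre line of the jaws, within the pads' length; the fingertips stand 19 mm ahead of it and the grasp point (between the pads) is the TCP; y points along the fingers, x is the direction in which the jaws open and shut, and the axes are right-handed (so a half turn about y gives the same grasp; the last joint's range is limited). The gripper opens to 94 mm and grips with 3 to 60 N. Pads are 16 mm wide; open, the fingers measure 119 mm over their backs; the gripper's body (75 mm by 177 mm) begins 78 mm behind the grasp point.
Start: joints at [-1.356, 0.3, 1.521, -0, 1.321, -0.067], TCP at [0.153, -0.528, 0.224] pointing down, gripper open.
Joint ranges: [-3.03, 3.03], [-0.79, 2.21], [0.23, 2.52], [-1.04, 4.18], [0, 3.07], [-2.55, 2.55]. Speed limits (rad/s): [2.22, 2.22, 2.57, 3.14, 3.14, 3.14].

INTERFACE

Orientations are given as [roll, pitch, yaw] about the fixed x, y, z axes, in that order (R = Rz(yaw) Ry(pitch) Rx(roll)).
In Python, from station import ctrl, optics gives the robot as it stands.
- The arm moves only by the tool jog_arm, never from a script. Its argument "targets" is a list of rows, each a list of 3 entries, a list of its own where there are three numbers: the finger opening in cm, from 0 to 9.4, then the shift along the tool's x, y, z in cm, then the turn about the tool's y in rad. A call has 1 to 10 rows; each row is the pose to reach, as a shift and turn from the pose commanded when the call began, along the tool's axes at that moment; what a row does not reach only later rows make up. A row lasts 1/10 s, in which the tool goes at most 50 mm and 8.59 degrees, less where a joint would pass 70% of its speed; a pose out of reach is approached as far as the arm can. A call with a gripper value outside its range is refused whole. The fingers move at their own pace and stop on an object; "grip_force" is the grip in N (left out, the last holds). Time passes only in rows, so rows that repeat a pose let the fingers close. It gives the time, the measured TCP pose, the force and the opening at its end, in the units of the state.
- ctrl.get_obs(): the state, without advancing time (a new reading comes with each control period).
- optics.camera(name): name is "scene" or "top"; returns a dict with "img" (480x640x3 uint8, red, green, blue), "range_z" (480x640 float32, m along the optical axis (not along the pixel's ray), 0 where there is no reading), "camera_matrix" (3x3 intrinsics, pixels), "k1" (the pictures are not rectified: a ray, as slopes to the right and down, at radius r is drawn at 1 + k1 r^2 times it, then the intrinsics apply), "world_to_cam" (4x4, takes a point from world to camera coordinates). Camera axes: x right, y up, looking along -z (the intrinsics and any distortion apply to the point x, -y, -z); pixel columns grow to the right and rows downward; lengths in m; the calibration is good to about 2 mm. A picture is of the moment at which its call begins.
- ctrl.hand_in(): hands the job in, once; it reports no verdict.
The state is a dict: "time_s": time; "qpos": joint angles; "joint_vel": joint speeds; "tau": joint torques, N m; "ee_pos": TCP position; "eef_rot": TCP orientation; "force": force on the tool from outside, world axes, zero at the start; "moment": the same for the moment, N m; "grip_width": finger opening in m.
Only numpy, scipy, OpenCV 4.12 (cv2) and the standard library are available. Lean on these libraries where they do the work, as an engineer would, in place of code of your own. Each camera call takes 0.05 s, during which the arm holds its last target. There are 200 camera calls.

## Working session

There is one attempt and no reset: what is moved stays moved. The work goes in short steps, Python scripts to look and compute and a tool call to move; the robot and the scene stay as the last step left them, time stands still between calls to the robot, and variables do not carry over. Pictures are saved under pics/ and viewed, about 8 in all and at most 12, crops included, and the job is handed in when it is done.

Besides the shell and the picture viewer there is one more tool, called after ">>>" as name([rows], argument=value, ...), one row to a line, values as JSON. jog_arm: Moves the arm, as the interface text tells. Its arguments: {"type":"object","properties":{"targets":{"type":"array","items":{"type":"array"}},"grip_force":{"type":"number"}},"required":["targets"]}

```bash
ls; mkdir -p pics; cat > h.py <<'E'
import numpy as np,cv2
from station import ctrl,optics
from scipy.spatial.transform import Rotation as R
def snap(n,save=None):
    c=optics.camera(n)
    if save: cv2.imwrite('pics/'+save,c['img'][:,:,::-1])
    return c
def pts(c):
    "world point per pixel"
    K=c['camera_matrix'];k=c['k1'];h,w=c['range_z'].shape
    u,v=np.meshgrid(np.arange(w),np.arange(h))
    s=cv2.undistortPoints(np.stack([u,v],-1).reshape(-1,1,2).astype(float),K,np.array([k,0,0,0,0.])).reshape(h,w,2)
    z=c['range_z']
    p=np.stack([s[...,0]*z,-s[...,1]*z,-z,np.ones_like(z)],-1)
    P=p@np.linalg.inv(c['world_to_cam']).T
    P[z==0]=np.nan
    return P[...,:3]
def proj(c,p):
    p=np.asarray(p,float);q=c['world_to_cam'][:3,:3]@p+c['world_to_cam'][:3,3]
    s=np.array([q[0],-q[1]])/-q[2];s=s*(1+c['k1']*s@s)
    return (c['camera_matrix']@[*s,1])[:2]
E
python3 - <<'E'
from h import *
for n in('scene','top'):
    c=snap(n,n+'0.png');np.savez('/tmp/'+n+'0.npz',**c);W=np.linalg.inv(c['world_to_cam']);print(n,W.round(3),c['camera_matrix'],c['k1'])
print(ctrl.get_obs())
E
```

```text
pics
scene [[-0.42  -0.686  0.594  1.285]
 [ 0.908 -0.311  0.282  0.457]
 [-0.009  0.657  0.754  1.121]
 [ 0.     0.     0.     1.   ]] [[511.01594739   0.         329.62839224]
 [  0.         511.01594739 245.25593338]
 [  0.           0.           1.        ]] -0.1185399278697625
top [[ 0.026  0.98  -0.196  0.158]
 [-1.     0.025 -0.007  0.064]
 [-0.002  0.196  0.981  1.735]
 [ 0.     0.     0.     1.   ]] [[591.80709096   0.         319.77756004]
 [  0.         591.80709096 227.33987489]
 [  0.           0.           1.        ]] 0.010356187658051349
{'time_s': 0.1, 'qpos': array([-1.35560441e+00,  3.00411989e-01,  1.52152650e+00,  8.75227015e-06,
        1.32070171e+00, -6.65752261e-02]), 'joint_vel': array([-0.0002577 , -0.00156078, -0.00165233,  0.0012813 , -0.00083964,
        0.00095552]), 'tau': array([-1.15995008e-03, -5.32644868e+01, -3.53285229e+01,  7.09000672e-02,
        2.34696642e-02, -5.43078534e-05]), 'ee_pos': array([ 0.15289475, -0.52809237,  0.22394183]), 'eef_rot': array([-1.57071818e+00,  1.04466001e-03, -1.28903131e+00]), 'force': array([-0.36373246, -0.20295819, -1.20762418]), 'moment': array([ 0.07257532,  0.00295519, -0.03413347]), 'grip_width': 0.09386014771352498}
```

```bash
sleep 3; ls pics
```

```text
scene0.png
top0.png
```

View pics/scene0.png

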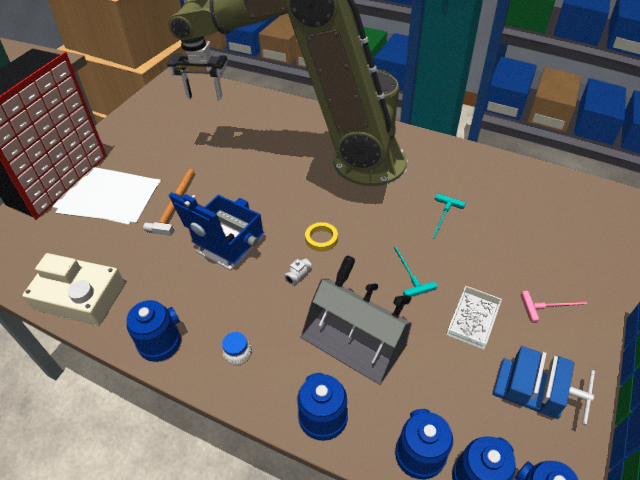

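View pics/top0.png

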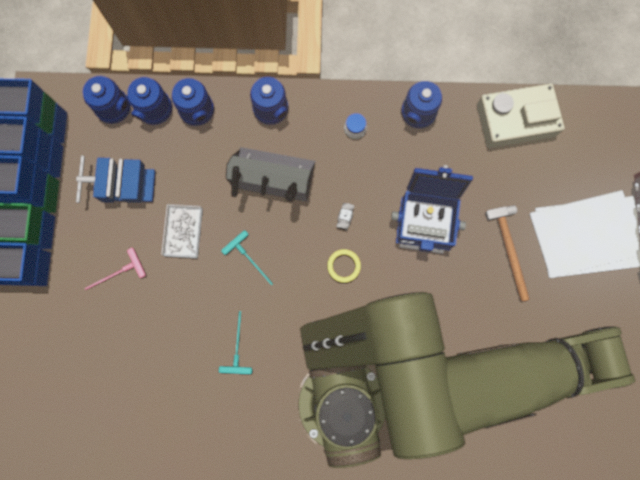

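The top view shows the actuator open at about (430,215), with its cover leaning at (440,185). The stand is at (270,175) with three tools leaning toward the robot. From left to right these are a T-handle at (236,180), a T-handle at (264,180) and the driver at (290,190). I'll measure them and take one enlarged crop.

```bash
cat > m.py <<'E'
from h import *
S=dict(np.load('/tmp/scene0.npz'));T=dict(np.load('/tmp/top0.npz'))
a=cv2.resize(S['img'][240:390,290:430],None,fx=4,fy=4,interpolation=2)[:, :, ::-1]
b=cv2.resize(T['img'][135:215,215:325],None,fx=5,fy=5,interpolation=2)[:,:,::-1]
o=np.zeros((600,800,3),np.uint8);o[:600,:400]=a[:,80:480];o[:400,400:]=b[:,:400];
cv2.imwrite('pics/crop.png',o)
PS,PT=pts(S),pts(T)
def blue(c):
    h=cv2.cvtColor(c['img'],cv2.COLOR_RGB2HSV);return (h[...,0]>105)&(h[...,0]<130)&(h[...,1]>120)
for n,c,P,box in(('T',T,PT,(390,480,160,255)),('S',S,PS,(165,270,185,275))):
    m=np.zeros((480,640),bool);m[box[2]:box[3],box[0]:box[1]]=1
    m&=blue(c);q=P[m];q=q[~np.isnan(q[:,0])]
    print(n,len(q),np.percentile(q,[1,50,99],axis=0).round(3).tolist())
    rim=q[(abs(q[:,2]-.11)<.006)];print('rim',len(rim))
    r=cv2.minAreaRect((rim[:,:2]*1000).astype(np.float32));print(r)
    hi=q[q[:,2]>.135]
    cen=hi.mean(0);u,s,v=np.linalg.svd(hi-cen);print('cover',len(hi),cen,v,s/np.sqrt(len(hi)),hi.max(0))
# stand top-view
print('heights bench',PT[300,200],PS[300,150])
for n,P,L in(('T',PT,[(236,160),(270,165),(300,170),(236,180),(264,180),(290,190),(345,215)]),('S',PS,[(350,300),(401,303),(371,289),(346,268)])):
    for u,v in L: print(n,u,v,P[v,u].round(4))
E
python3 m.py
```

```text
T 434 [[0.431, -0.316, 0.067], [0.554, -0.23, 0.113], [0.619, -0.151, 0.271]]
rim 178
((504.5068359375, -230.83270263671875), (156.1894989013672, 151.7024688720703), 81.70703125)
cover 187 [ 0.6078958  -0.24089226  0.24784511] [[-0.1199842  -0.99275259  0.00678826]
 [ 0.10112273 -0.00541904  0.9948592 ]
 [-0.98761226  0.12005383  0.10104005]] [0.04330082 0.0103721  0.00287131] [ 0.61981369 -0.17033921  0.2733998 ]
S 3172 [[0.439, -0.311, 0.034], [0.587, -0.209, 0.106], [0.623, -0.148, 0.265]]
rim 388
((515.4512329101562, -231.13449096679688), (162.60691833496094, 174.19921875), 83.22530364990234)
cover 1173 [ 0.61410487 -0.22735078  0.20786938] [[ 0.07835825  0.95844428 -0.27430738]
 [ 0.06850239  0.26932661  0.96060949]
 [ 0.99456896 -0.09406239 -0.04455176]] [0.04569804 0.03339582 0.00421379] [ 0.62642859 -0.16132489  0.27118216]
heights bench [0.27965081 0.41958389 0.00202805] [ 0.83751074 -0.2361017   0.12536627]
T 236 160 [0.6762 0.322  0.1012]
T 270 165 [0.6631 0.2233 0.1031]
T 300 170 [0.6504 0.1366 0.1033]
T 236 180 [0.5995 0.3093 0.1621]
T 264 180 [0.6    0.2316 0.1675]
T 290 190 [0.5737 0.1593 0.1667]
T 345 215 [0.5337 0.0034 0.049 ]
S 350 300 [0.635  0.2006 0.124 ]
S 401 303 [0.6302 0.3215 0.1773]
S 371 289 [0.6059 0.2408 0.1546]
S 346 268 [0.5763 0.164  0.1597]
```

```bash
sleep 4
```

```text
(no output)
```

View pics/crop.png

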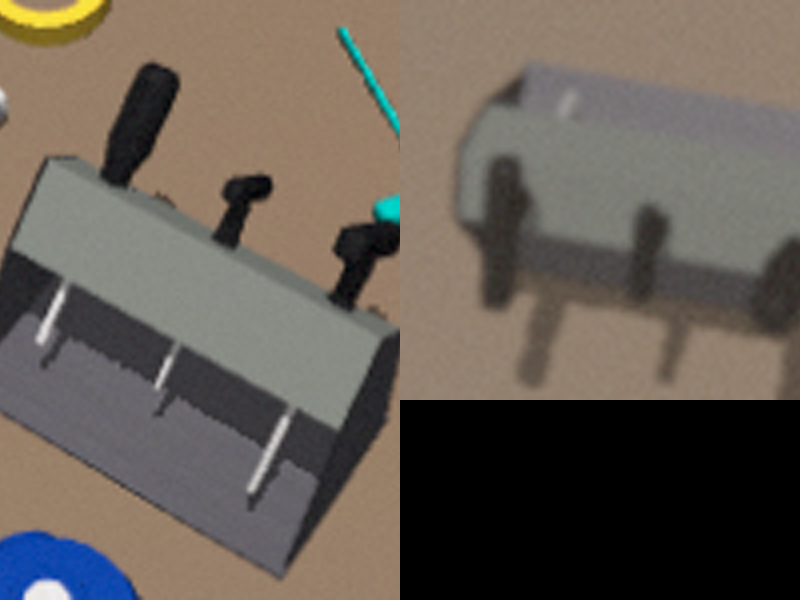

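The wanted key is the T-handle at scene (401,303) / top (236,180). It has the longer bar and the longer shank below the block. The candidate at scene (371,289) / top (264,180) is smaller, and the pink and turquoise keys on the bench are decoys. Next I'll fit the numbers more precisely.

```bash
cat > m2.py <<'E'
from m import *
print('-----')
# cover side edges from top: free-edge pixels
m=np.zeros((480,640),bool);m[160:205,400:480]=1
q=PT[m];q=q[(q[:,2]>.2)];print('T high',len(q),np.percentile(q,[2,50,98],axis=0).round(4).tolist())
q=q[(q[:,2]>.225)&(q[:,2]<.255)]
r=cv2.minAreaRect((q[:,:2]*1000).astype(np.float32));print('freeedge rect',r)
m=np.zeros((480,640),bool);m[185:275,165:270]=1
q=PS[m&blue(S)];q=q[(q[:,2]>.13)&(q[:,2]<.24)&(q[:,0]>.58)]
best=0;rng=np.random.default_rng(0)
for i in range(500):
    a,b,c=q[rng.choice(len(q),3)];n=np.cross(b-a,c-a);n/=np.linalg.norm(n)+1e-12
    k=abs((q-a)@n)<.002
    if k.sum()>best:best=k.sum();K=k
f=q[K];n=np.linalg.svd(f-f.mean(0))[2][2];n*=np.sign(n[0]);print('outer face',best,len(q),f.mean(0),n,np.arctan2(n[0],n[2]), 'yaw',np.arctan2(n[1],n[0]))
print('x,y at z=.11', f.mean(0)[0]-(.11-f.mean(0)[2])*n[2]/n[0], np.percentile(f,[1,99],axis=0))
# black handles
def blk(c): return c['img'].max(2)<62
for nm,c,P,box in(('T',T,PT,(225,310,150,205)),('S',S,PS,(330,415,250,320))):
    m=np.zeros((480,640),np.uint8);m[box[2]:box[3],box[0]:box[1]]=1
    m=(m>0)&blk(c)&(P[...,2]>.136)
    N,L,st,ce=cv2.connectedComponentsWithStats(m.astype(np.uint8))
    for i in range(1,N):
        if st[i,4]>8: q=P[L==i];print(nm,st[i],q.mean(0).round(4),q.min(0).round(3),q.max(0).round(3))
E
python3 m2.py | sed -n '/-----/,$p'
```

```text
-----
T high 816 [[0.5865, -0.3151, 0.2025], [0.601, -0.2412, 0.2366], [0.6203, -0.1691, 0.2693]]
freeedge rect ((609.9616088867188, -244.24855041503906), (154.1194305419922, 35.3767204284668), 83.0217056274414)
outer face 955 955 [ 0.61430336 -0.22446322  0.19429762] [ 0.99200697 -0.08836621 -0.09007538] 1.6613491672967413 yaw -0.0888437210065397
x,y at z=.11 0.6066490416718714 [[ 0.59773493 -0.31276003  0.13186212]
 [ 0.6248083  -0.16341958  0.23932778]]
T [231 170   8  23 115] [0.6    0.3126 0.1595] [0.57  0.303 0.136] [0.622 0.325 0.193]
T [261 178   6  15  50] [0.5907 0.2337 0.1511] [0.573 0.227 0.137] [0.609 0.242 0.17 ]
T [285 184  11  17 116] [0.5675 0.1569 0.1642] [0.543 0.146 0.136] [0.598 0.173 0.184]
S [337 256  18  26 258] [0.5764 0.162  0.1582] [0.548 0.146 0.136] [0.601 0.176 0.179]
S [366 284  11  10  67] [0.602  0.2386 0.1539] [0.578 0.23  0.137] [0.616 0.245 0.169]
S [394 296  16  15 148] [0.618  0.3178 0.1648] [0.577 0.305 0.136] [0.64  0.329 0.188]
```

>>> jog_arm([
  [0,[0,-11,0],0.2],
  [0,[0,-11,0],0.39],
  [0,[0,-11,0],0.39],
  [0,[-12.6,-11,56.8],0.39],
  [0,[-12.6,-11,56.8],0.39],
  [0,[-12.6,-11,56.8],0.39],
  [0,[-12.6,-11,56.8],0.39],
  [0,[-12.6,-11,56.8],0.39],
  [0,[-12.6,-11,56.8],0.39],
  [0,[-12.6,-11,56.8],0.39],
], grip_force=20)

```text
time_s: 1.1
ee_pos: [0.4616, -0.3591, 0.3342]
eef_rot: [-1.571, 0.0, -1.679]
force: [-0.5, -1.5, 0.9]
grip_width: 0.0174
```

>>> jog_arm([
  [0,[-13.1,0,18.9],0],
  [0,[-13.1,0,18.9],0],
  [0,[-13.1,0,18.9],0],
  [0,[-13.1,0,18.9],0],
  [0,[-13.1,0,18.9],0],
  [0,[-13.1,0,18.9],0],
  [0,[-13.1,0,18.9],0],
  [0,[-13.1,0,18.9],0],
])

```text
time_s: 1.9
ee_pos: [0.6614, -0.2514, 0.3346]
eef_rot: [-1.571, -0.0, -1.68]
force: [-0.2, 0.1, -0.0]
grip_width: 0.0002
```

>>> jog_arm([
  [0,[0,5,0],0],
  [0,[0,10,0],0],
  [0,[0,10,0],0],
  [0,[0,10,-2],0],
  [0,[0,10,-3.5],0],
  [0,[0,10,-4.6],0],
  [0,[0,10,-6],0],
  [0,[0,10.1,-7.3],0],
  [0,[0,10.1,-8.5],0],
  [0,[0,10.1,-8.5],0],
])

```text
time_s: 2.9
ee_pos: [0.5773, -0.2424, 0.2374]
eef_rot: [-1.567, -0.002, -1.68]
force: [0.3, -0.1, 0.4]
grip_width: 0.0004
```

```bash
python3 - <<'E'
from h import *
s=snap('scene');t=snap('top')
cv2.imwrite('pics/c1.png',np.hstack([cv2.resize(s['img'][100:300,120:320],(400,400)),cv2.resize(t['img'][130:280,370:520],(400,400))])[:,:,::-1])
print(ctrl.get_obs()['ee_pos'],ctrl.get_obs()['force'])
E
```

```text
[ 0.57798451 -0.24212779  0.23584412] [-0.02438387 -0.26584119  0.21095485]
```

```bash
sleep 3
```

```text
(no output)
```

View pics/c1.png

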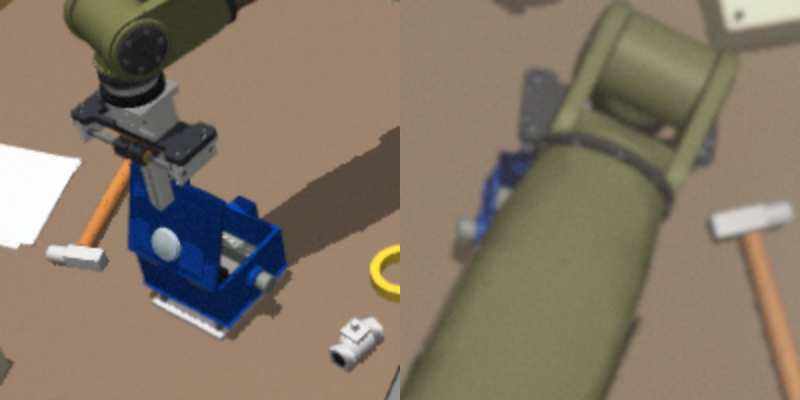

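The cover is tilting ahead of the fingers, with the scene crop showing contact near (160,200). I'll carry on along the arc.

>>> jog_arm([
  [0,[0,0.3,-1.1],0],
  [0,[0,0.6,-2.1],0],
  [0,[0,1.0,-3.0],0],
  [0,[0,1.6,-3.9],0],
  [0,[0,2.2,-4.8],0],
  [0,[0,3.0,-5.6],0],
  [0,[0,3.8,-6.3],0],
  [0,[0,4.6,-6.9],0],
  [0,[0,5.5,-7.5],0],
  [0,[0,5.5,-7.5],0],
])

```text
time_s: 4.0
ee_pos: [0.5022, -0.2332, 0.1771]
eef_rot: [-1.573, 0.001, -1.679]
force: [-0.1, 0.2, 0.6]
grip_width: 0.0004
```

>>> jog_arm([
  [0,[0,0.7,-0.3],0],
  [0,[0,1.4,-0.6],0],
  [0,[0,2.0,-0.8],0],
  [0,[0,2.6,-0.9],0],
  [0,[0,3.0,-1.0],0],
  [0,[0,3.1,-1.0],0],
  [0,[0,3.1,-1.0],0],
])

```text
time_s: 4.7
ee_pos: [0.4931, -0.2323, 0.1482]
eef_rot: [-1.571, -0.0, -1.679]
force: [-5.5, 1.6, 11.9]
grip_width: 0.0004
```

>>> jog_arm([
  [0,[0,0.1,0],0],
  [0,[0,0.2,0],0],
  [0,[0,0.2,0],0],
])

```text
time_s: 5.0
ee_pos: [0.4932, -0.2323, 0.148]
eef_rot: [-1.57, -0.001, -1.679]
force: [-13.7, 6.6, 30.9]
grip_width: 0.0007
```

>>> jog_arm([
  [0,[0,-5,0],0],
  [0,[0,-10,0],0],
  [0,[0,-15,0],0],
  [9.4,[-15,-22,0],0],
  [9.4,[-30,-22,0],0],
  [9.4,[-30,-22,0],0],
  [9.4,[-30,-22,-10],0],
  [9.4,[-30,-22,-15],0],
  [9.4,[-30,-22,-15],0],
  [9.4,[-30,-22,-15],0],
])

```text
time_s: 6.0
ee_pos: [0.3879, 0.0683, 0.3627]
eef_rot: [-1.571, 0.0, -1.679]
force: [1.0, 0.5, 0.1]
grip_width: 0.0531
```

```bash
cat > m3.py <<'E'
from h import *
import sys
S=snap('scene');T=snap('top');np.savez('/tmp/scene1.npz',**S);np.savez('/tmp/top1.npz',**T)
o=np.zeros((600,800,3),np.uint8)
o[:450,:400]=cv2.resize(S['img'][170:290,160:267],(400,450));o[:400,400:]=cv2.resize(T['img'][150:260,380:490],(400,400),interpolation=2)
cv2.imwrite('pics/c2.png',o[:,:,::-1])
print(ctrl.get_obs()['ee_pos'])
E
python3 m3.py
```

```text
[0.38710595 0.06997988 0.36427035]
```

```bash
sleep 3
```

```text
(no output)
```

View pics/c2.png

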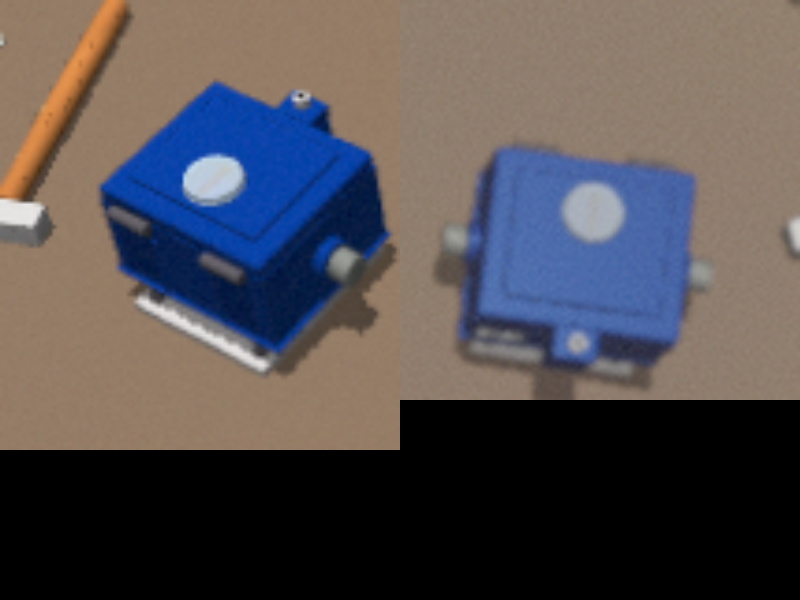

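The cover lies flat on the rim. The screw is at top pixel (428.7,244.3) and scene pixel (240.2,196.4). Next I'll measure the screw, stand yaw and key.

```bash
cat > m4.py <<'E'
from h import *
S=dict(np.load('/tmp/scene1.npz'));T=dict(np.load('/tmp/top1.npz'));PS,PT=pts(S),pts(T)
def ray(c,u,v,z):
    s=cv2.undistortPoints(np.array([[[u,v]]],float),c['camera_matrix'],np.array([c['k1'],0,0,0,0.])).ravel()
    W=np.linalg.inv(c['world_to_cam']);d=W[:3,:3]@[s[0],-s[1],-1];o=W[:3,3];return o+d*(z-o[2])/d[2]
def plane(q,tol=.002,it=500):
    rng=np.random.default_rng(0);best=0
    for i in range(it):
        a,b,c=q[rng.choice(len(q),3,False)];n=np.cross(b-a,c-a);n/=np.linalg.norm(n)+1e-12
        k=abs((q-a)@n)<tol
        if k.sum()>best:best=k.sum();K=k
    f=q[K];n=np.linalg.svd(f-f.mean(0))[2][2];return n,f.mean(0),best,len(q)
if __name__=='__main__':
    print('screw',ray(T,428.7,244.3,.133),ray(S,240.2,196.4,.133), PT[244,429],PS[196,240])
    h=cv2.cvtColor(S['img'],cv2.COLOR_RGB2HSV);b=(h[...,0]>105)&(h[...,0]<130)&(h[...,1]>120)
    m=np.zeros_like(b);m[185:245,180:270]=1;q=PS[m&b];print('cover',plane(q[(q[:,2]>.1)]))
    hT=cv2.cvtColor(T['img'],cv2.COLOR_RGB2HSV)
    m=np.zeros_like(b);m[288:350,310:400]=1;v=h[...,2];q=PS[m&(v>90)&(v<170)&(h[...,1]<45)&(PS[...,2]>.05)]
    n,c,k,N=plane(q);n*=np.sign(n[2]);print('block top',n,c,k,N,'yaw',np.arctan2(n[1],n[0]))
    yaw=np.arctan2(n[1],n[0])
    for yaw in(yaw,-.13):
      ex=np.array([np.cos(yaw),np.sin(yaw),0]);ey=np.array([-ex[1],ex[0],0]);ez=np.array([0,0,1])
      kx=(ex+ez)/2**.5;kz=(ez-ex)/2**.5
      f=q@((ex+ez)/2**.5);print('block top: along kx',np.median(f),'kz range',np.percentile(q@kz,[1,99]),'y',np.percentile(q@ey,[1,99]))
      for nm,C,P,box in(('T',T,PT,(226,250,160,210)),('S',S,PS,(382,412,285,325))):
        m=np.zeros((480,640),bool);m[box[2]:box[3],box[0]:box[1]]=1
        m&=(C['img'].max(2)<60)&(P[...,2]>.11);N,L,st,_=cv2.connectedComponentsWithStats(m.astype(np.uint8))
        i=1+st[1:,4].argmax();p=P[L==i]
        print(nm,st[i],[(np.percentile(p@a,[2,50,98])).round(4).tolist() for a in(kx,ey,kz)])
        r=cv2.fitLine((p[:,:2]).astype(np.float32),2,0,.01,.01).ravel();print('  xy dir',np.arctan2(r[1],r[0]))
E
python3 m4.py
```

```text
screw [ 0.43855584 -0.22453731  0.133     ] [ 0.44388969 -0.21892106  0.133     ] [ 0.43956272 -0.22552304  0.13214067] [ 0.44203027 -0.22085792  0.13219776]
cover (array([-0.02913765,  0.02968882,  0.99913441]), array([ 0.51324547, -0.22230671,  0.12751252]), np.int64(710), 2098)
block top [ 0.69750455 -0.11612845  0.7071079 ] [0.65469414 0.23104366 0.11187582] 1425 2472 yaw -0.16497805311736988
block top: along kx 0.5088440930371212 kz range [-0.39404518 -0.31930908] y [0.22015684 0.44197137]
T [231 168   9  27 136] [[0.4522, 0.4917, 0.5287], [0.4006, 0.4062, 0.4161], [-0.3056, -0.2692, -0.2624]]
  xy dir -0.19953877
S [392 295  19  23 207] [[0.4541, 0.4957, 0.5353], [0.4048, 0.4152, 0.4211], [-0.3172, -0.279, -0.2677]]
  xy dir -0.24790454
block top: along kx 0.5167573809179742 kz range [-0.40208398 -0.32719731] y [0.19840743 0.42007736]
T [231 168   9  27 136] [[0.4621, 0.5015, 0.5384], [0.3812, 0.387, 0.397], [-0.3154, -0.279, -0.2722]]
  xy dir -0.19953877
S [392 295  19  23 207] [[0.464, 0.5058, 0.5452], [0.3848, 0.3952, 0.402], [-0.3271, -0.2891, -0.2777]]
  xy dir -0.24790454
```

>>> jog_arm([
  [5,[-13,3,9],0.057],
  [5,[-26.7,6.4,18.9],0.057],
  [5,[-26.7,6.4,18.9],0.057],
  [5,[-26.7,6.4,18.9],0.057],
  [5,[-26.7,6.4,18.9],0.057],
  [5,[-26.7,6.4,18.9],0.057],
  [5,[-26.7,6.4,18.9],0.057],
  [5,[-26.7,6.4,18.9],0.057],
  [5,[-26.7,6.4,18.9],0.057],
  [5,[-26.7,6.4,18.9],0.057],
])

```text
time_s: 7.1
ee_pos: [0.6061, 0.3112, 0.2995]
eef_rot: [-1.57, 0.0, -1.737]
force: [1.1, 0.2, 0.7]
grip_width: 0.0498
```

>>> jog_arm([
  [5,[-0.3,3,-0.3],0],
  [5,[-0.3,7,-0.3],0],
  [5,[-0.3,10,-0.3],0],
  [5,[-0.3,12.5,-0.3],0],
  [5,[-0.3,14.7,-0.3],0],
  [5,[-0.3,14.7,-0.3],0],
  [5,[-0.3,14.7,-0.3],0],
])

```text
time_s: 7.8
ee_pos: [0.6039, 0.3152, 0.1537]
eef_rot: [-1.569, 0.001, -1.737]
force: [0.3, 0.1, 0.6]
grip_width: 0.0502
```

```bash
python3 - <<'E'
from h import *
s=snap('scene');cv2.imwrite('pics/g1.png',cv2.resize(s['img'][200:340,320:460],(600,600),interpolation=2)[:,:,::-1])
o=ctrl.get_obs();print(o['ee_pos'],o['force'],proj(s,o['ee_pos']))
E
```

```text
[0.60419087 0.31539141 0.15420941] [ 1.08308047 -0.3871708   1.99529107] [401.31239719 299.32027517]
```

```bash
sleep 2
```

```text
(no output)
```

View pics/g1.png

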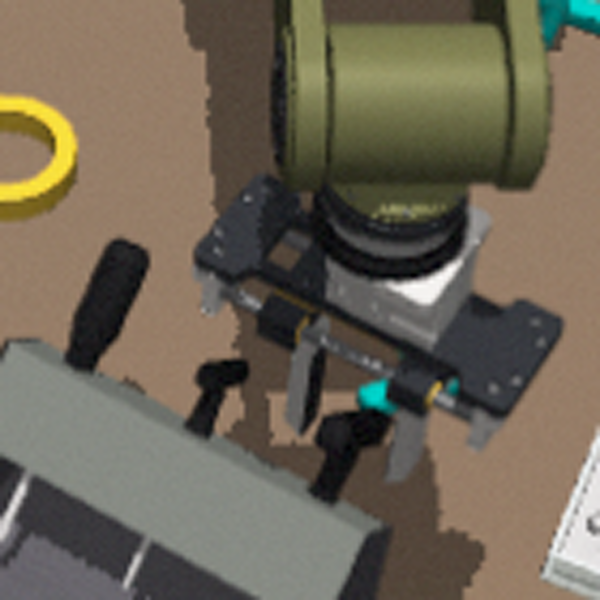

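The fingers straddle the T-bar at crop (350,430), with the jaws at (300,400) and (405,450). Closing now.

>>> jog_arm([
  [1,[0,0,0],0],
  [1,[0,0,0],0],
  [1,[0,0,0],0],
  [1,[0,0,0],0],
  [1,[0,0,0],0],
  [1,[0,0,0],0],
], grip_force=40)

```text
time_s: 8.45
ee_pos: [0.6037, 0.3155, 0.152]
eef_rot: [-1.571, -0.0, -1.736]
force: [-0.9, -0.8, 2.8]
grip_width: 0.018
```

>>> jog_arm([
  [1,[0,-0.7,-0.7],0],
  [1,[0,-1.4,-1.4],0],
  [1,[0,-2.1,-2.1],0],
])

```text
time_s: 8.75
ee_pos: [0.5821, 0.3193, 0.1734]
eef_rot: [-1.571, 0.0, -1.736]
force: [0.6, -0.2, -1.8]
grip_width: 0.0176
```

>>> jog_arm([
  [1,[0,-1.5,-1.5],0],
  [1,[0,-3,-3],0],
  [1,[0,-4.5,-4.5],0],
  [1,[0,-6,-6],0],
  [1,[0,-7.5,-7.5],0],
  [1,[0,-9,-9],0],
  [1,[0,-10.5,-10.5],0],
  [1,[0,-10.5,-10.5],0],
  [1,[0,-10.5,-10.5],0],
])

```text
time_s: 9.65
ee_pos: [0.4792, 0.3364, 0.2779]
eef_rot: [-1.57, 0.0, -1.735]
force: [0.6, -0.3, -0.8]
grip_width: 0.0177
```

```bash
python3 - <<'E'
from h import *
s=snap('scene');cv2.imwrite('pics/g2.png',cv2.resize(s['img'][140:340,310:510],(600,600),interpolation=2)[:,:,::-1])
o=ctrl.get_obs();print(o['ee_pos'],o['force'],o['grip_width'],proj(s,o['ee_pos']))
E
```

```text
[0.47942865 0.33617661 0.2771953 ] [ 0.06345029 -0.47615633 -2.59910046] 0.01786975045508352 [433.8036074  229.57194941]
```

```bash
sleep 2
```

```text
(no output)
```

View pics/g2.png

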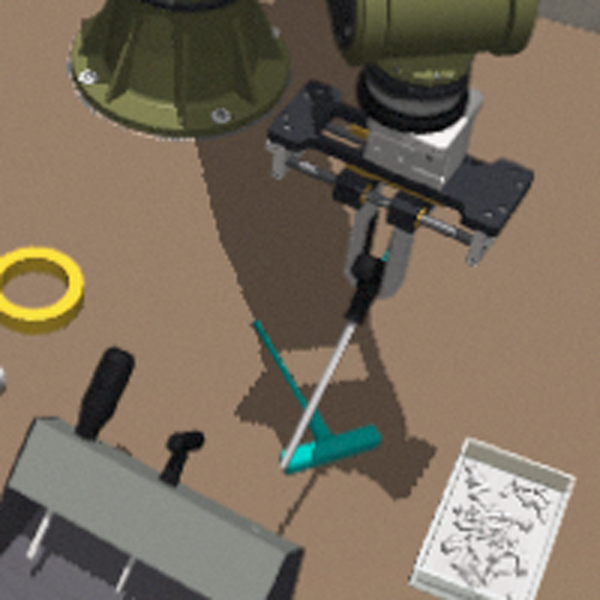

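The key is free of the stand, tilted, with its tip at crop (285,465). I'll back off and ease the grip so that it can swing down.

>>> jog_arm([
  [1,[0,-3,-3],0],
  [1,[0,-5,-5],0],
  [1,[0,-5,-5],0],
])

```text
time_s: 10.0
ee_pos: [0.4295, 0.3451, 0.33]
eef_rot: [-1.568, 0.003, -1.735]
force: [0.2, 0.4, -0.8]
grip_width: 0.0178
```

>>> jog_arm([
  [1,[0,0,0],0],
  [1,[0,0,0],0],
  [1,[0,0,0],0],
  [1,[0,0,0],0],
  [1,[0,0,0],0],
], grip_force=5)

```text
time_s: 10.5
ee_pos: [0.4303, 0.3444, 0.3273]
eef_rot: [-1.571, -0.001, -1.736]
force: [0.2, 0.1, -0.9]
grip_width: 0.0182
```

```bash
cat > k.py <<'E'
from h import *
def shank(name='scene',show=True):
    "shank points near TCP from depth: returns (tilt dir, tip)"
    c=snap(name);P=pts(c);o=ctrl.get_obs();e=o['ee_pos']
    tz=R.from_euler('xyz',o['eef_rot']).as_matrix()
    d=P-e;loc=d@tz   # tool axes; y down
    m=(abs(loc[...,0])<.012)&(loc[...,1]>.035)&(np.linalg.norm(d,axis=-1)<.185)&(P[...,2]>.02)
    v,u=np.nonzero(m);q=loc[m]
    r=np.linalg.norm(d[m],axis=-1)
    f=r>.06
    if f.sum()>5:
        w=q[f];ang=np.arctan2(w[:,2],w[:,1])
        print(name,f.sum(),'median tilt deg (tool z over down)',np.degrees(np.median(ang)).round(1),'lat',np.degrees(np.median(np.arctan2(w[:,0],w[:,1]))).round(1),'rmax',r.max().round(3))
        i=r.argmax();print(' farthest px',u[i],v[i],P[v[i],u[i]].round(4))
    return c,o
if __name__=='__main__':
    for n in('scene','top'):c,o=shank(n)
    print(o['ee_pos'],o['force'],o['grip_width'])
E
python3 k.py
```

```text
scene 136 median tilt deg (tool z over down) 44.0 lat -1.8 rmax 0.167
 farthest px 416 268 [0.5468 0.3248 0.2092]
top 39 median tilt deg (tool z over down) 44.5 lat 0.5 rmax 0.168
 farthest px 227 195 [0.5452 0.3242 0.2062]
[0.43017086 0.34448513 0.32764227] [-0.27656824  0.45813832 -1.03714986] 0.01838321748413016
```

Still at 44°, so I'll ease to 3 N.

>>> jog_arm([
  [1,[0,0,0],0],
  [1,[0,0,0],0],
  [1,[0,0,0],0],
  [1,[0,0,0],0],
  [1,[0,0,0],0],
], grip_force=3)

```text
time_s: 11.1
ee_pos: [0.43, 0.3445, 0.3279]
eef_rot: [-1.571, 0.0, -1.736]
force: [0.2, -0.5, -0.9]
grip_width: 0.018
```

```bash
python3 k.py
```

```text
scene 136 median tilt deg (tool z over down) 44.1 lat -1.8 rmax 0.166
 farthest px 417 268 [0.55   0.3276 0.2143]
top 40 median tilt deg (tool z over down) 44.8 lat 0.9 rmax 0.165
 farthest px 227 196 [0.5418 0.3236 0.2086]
[0.43005032 0.34453613 0.32788216] [ 1.21694454  0.57041998 -0.79127301] 0.018117557955680628
```

Gravity doesn't overcome pad friction. I'll pivot the key gently against the bolted-down housing's vertical front wall, away from the lug. First I'll carry it there.

>>> jog_arm([
  [1,[0,0,-1],0],
  [1,[10,0,-3.8],-0.057],
  [1,[20,0,-3.8],-0.057],
  [1,[30,0,-3.8],-0.057],
  [1,[40,0,-3.8],-0.057],
  [1,[51.9,0,-3.8],-0.057],
  [1,[51.9,0,-3.8],-0.057],
  [1,[51.9,0,-3.8],-0.057],
  [1,[51.9,0,-3.8],-0.057],
  [1,[51.9,0,-3.8],-0.057],
], grip_force=15)

```text
time_s: 12.2
ee_pos: [0.319, -0.0924, 0.3281]
eef_rot: [-1.569, -0.0, -1.678]
force: [1.2, 0.1, -0.9]
grip_width: 0.018
```

>>> jog_arm([
  [1,[0,0,0],0],
  [1,[0,0,0],0],
  [1,[0,0,0],0],
])

```text
time_s: 12.5
ee_pos: [0.3203, -0.0902, 0.3279]
eef_rot: [-1.571, 0.0, -1.678]
force: [0.1, -0.3, -0.6]
grip_width: 0.0178
```

```bash
python3 k.py; python3 - <<'E'
from m4 import *
h=cv2.cvtColor(S['img'],cv2.COLOR_RGB2HSV);hT=cv2.cvtColor(T['img'],cv2.COLOR_RGB2HSV)
for nm,H,P in(('S',h,PS),('T',hT,PT)):
    b=(H[...,0]>105)&(H[...,0]<130)&(H[...,1]>90)&(abs(P[...,2]-.124)<.012)&(P[...,0]<.65)&(abs(P[...,1]+.23)<.13)
    q=P[b];a=np.array([.994,-.108]);c=np.array([.108,.994]);X=q[:,:2]@a;Y=q[:,:2]@c
    r=cv2.minAreaRect((q[:,:2]*1000).astype(np.float32))
    print(nm,len(q),'x',np.percentile(X,[.5,3,97,99.5]).round(4),'y',np.percentile(Y,[1,50,99]).round(4),r)
    e=(abs(Y-Y.mean())>.03)&(abs(Y-Y.mean())<.07);print('front edge (no lug)',np.percentile(X[e],[1,2,5]))
for s in([.4386,-.2245],[.4439,-.2189]):print(np.dot(s,a),np.dot(s,c))
E
```

```text
scene 107 median tilt deg (tool z over down) 43.8 lat -0.8 rmax 0.168
 farthest px 276 187 [ 0.4392 -0.0985  0.2095]
[ 0.32046065 -0.08984468  0.32787225] [ 0.57419489  1.20621712 -0.35894846] 0.01778044014950298
S 1960 x [0.4584 0.4736 0.6079 0.6098] y [-0.2485 -0.16   -0.0965] ((-248.27227783203125, -165.8208465576172), (159.59608459472656, 1686.3360595703125), 85.14019012451172)
front edge (no lug) [0.4772412  0.47900176 0.48285281]
T 2434 x [0.4507 0.4703 0.6026 0.6063] y [-0.25   -0.172  -0.0991] ((506.50775146484375, -231.6230926513672), (156.60848999023438, 160.07289123535156), 83.05830383300781)
front edge (no lug) [0.47295501 0.47437368 0.47741264]
0.46021439999999997 -0.1757842
0.4648778 -0.1696454
```

>>> jog_arm([
  [1,[3.7,0,-0.6],0],
  [1,[7.4,0,-0.6],0],
  [1,[7.4,4,-0.6],0],
  [1,[7.4,8,-0.6],0],
  [1,[7.4,11.3,-0.6],0],
  [1,[7.4,11.3,-0.6],0],
  [1,[7.4,11.3,-0.6],0],
])

```text
time_s: 13.3
ee_pos: [0.3069, -0.1635, 0.2159]
eef_rot: [-1.571, -0.0, -1.677]
force: [0.5, -0.1, 0.5]
grip_width: 0.0178
```

>>> jog_arm([
  [1,[0,0,0],0],
  [1,[0,0,1],0],
  [1,[0,0,2],0],
  [1,[0,0,3],0],
  [1,[0,0,4],0],
  [1,[0,0,5],0],
  [1,[0,0,6],0],
  [1,[0,0,7],0],
  [1,[0,0,7],0],
], grip_force=8)

```text
time_s: 14.2
ee_pos: [0.3769, -0.1717, 0.2147]
eef_rot: [-1.571, 0.0, -1.679]
force: [-0.1, 0.5, -0.9]
grip_width: 0.0183
```

```bash
python3 k.py
```

```text
scene 235 median tilt deg (tool z over down) 52.8 lat -1.0 rmax 0.185
 farthest px 230 222 [ 0.539  -0.1934  0.1302]
top 128 median tilt deg (tool z over down) 59.0 lat -1.6 rmax 0.185
 farthest px 415 209 [ 0.5382 -0.1883  0.1279]
[ 0.37594228 -0.17155206  0.21468017] [-0.02302105  0.31383536 -0.84565778] 0.017678111719723062
```

```bash
python3 - <<'E'
from h import *
s=snap('scene');t=snap('top')
o=np.hstack([cv2.resize(s['img'][130:250,180:300],(400,400),interpolation=2),cv2.resize(t['img'][180:290,350:460],(400,400),interpolation=2)])
cv2.imwrite('pics/p1.png',o[:,:,::-1])
E
sleep 2
```

```text
(no output)
```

View pics/p1.png

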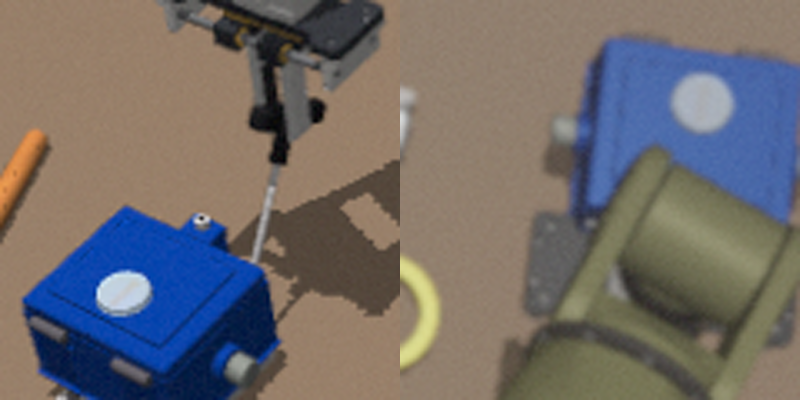

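It is pivoting as planned: the shank, from crop (280,160) down to (258,260), runs behind the cover's front edge. I'll continue to vertical.

>>> jog_arm([
  [1,[0,0,1],0],
  [1,[0,0,2],0],
  [1,[0,0,3],0],
  [1,[0,0,4],0],
  [1,[0,0,5],0],
  [1,[0,0,6],0],
  [1,[0,0,7],0],
  [1,[0,0,7.5],0],
  [1,[0,0,7.5],0],
])

```text
time_s: 15.3
ee_pos: [0.4509, -0.1797, 0.2147]
eef_rot: [-1.571, 0.0, -1.679]
force: [0.1, 0.1, -0.6]
grip_width: 0.0181
```

>>> jog_arm([
  [1,[0,0,0.2],0],
  [1,[0,0,0.4],0],
  [1,[0,0,0.4],0],
])

```text
time_s: 15.6
ee_pos: [0.4544, -0.1801, 0.2149]
eef_rot: [-1.571, 0.0, -1.679]
force: [0.7, 0.4, -1.1]
grip_width: 0.0178
```

>>> jog_arm([
  [1,[0,0,0],0],
  [1,[0,0,0],0],
  [1,[0,0,-2],0],
  [1,[0,0,-4],0],
  [1,[0,0,-6],0],
  [1,[0,-4,-6],0],
  [1,[0,-8,-6],0],
  [1,[0,-11,-6],0],
  [1,[0,-11,-6],0],
  [1,[0,-11,-6],0],
], grip_force=20)

```text
time_s: 16.6
ee_pos: [0.3947, -0.1736, 0.3246]
eef_rot: [-1.57, -0.0, -1.679]
force: [0.4, -0.7, -1.7]
grip_width: 0.0177
```

```bash
cat > k2.py <<'E'
from h import *
def fit(n):
    c=snap(n);P=pts(c);o=ctrl.get_obs();e=o['ee_pos'];M=R.from_euler('xyz',o['eef_rot']).as_matrix()
    l=(P-e)@M;g=c['img'].astype(int);gray=(g.max(2)-g.min(2)<45)&(g.min(2)>60)
    m=gray&(abs(l[...,0])<.025)&(l[...,1]>.065)&(l[...,1]<.18)&(abs(l[...,2])<.05)&(P[...,2]>.14)
    v,u=np.nonzero(m);q=l[m]
    if len(q)<8: print(n,'few',len(q));return c,o
    A=np.polyfit(q[:,1],q[:,2],1);B=np.polyfit(q[:,1],q[:,0],1)
    i=q[:,1].argmax()
    print(n,len(q),'slope z deg',np.degrees(np.arctan(A[0])).round(2),'slope x',np.degrees(np.arctan(B[0])).round(2),'tip offset z,x mm',(np.polyval(A,.167)*1e3).round(1),(np.polyval(B,.167)*1e3).round(1),'ymax',q[:,1].max().round(3),'px',u[i],v[i])
    return c,o
if __name__=='__main__':
    for n in('scene','top'):c,o=fit(n)
    print(o['ee_pos'],o['force'],o['eef_rot'])
E
python3 k2.py
```

```text
scene 65 slope z deg 5.86 slope x 0.42 tip offset z,x mm 4.7 -2.0 ymax 0.165 px 262 184
top few 0
[ 0.3944455  -0.17351509  0.32354916] [-0.30335793  0.23954205 -1.33466661] [-1.57257952e+00  7.54158487e-04 -1.67904381e+00]
```

```bash
cat > k3.py <<'E'
from h import *
def tilt(save=None):
    c=snap('scene',save);o=ctrl.get_obs();e=o['ee_pos'];M=R.from_euler('xyz',o['eef_rot']).as_matrix()
    W=np.linalg.inv(c['world_to_cam'])
    g=c['img'].astype(float)
    # expected image line, per-row brightest-vs-background centroid
    pr=[proj(c,e+M@[0,y,0]) for y in(.06,.167)]
    rows=np.arange(int(pr[0][1])+1,int(pr[1][1])-1)
    sat=g.max(2)-g.min(2);out=[]
    for v in rows:
        u0=np.interp(v,[pr[0][1],pr[1][1]],[pr[0][0],pr[1][0]]);us=np.arange(int(u0)-14,int(u0)+15)
        w=np.clip(55-sat[v,us],0,None)*(g[v,us].max(1)>50);
        k=np.argmax(w);ww=w.copy();ww[abs(np.arange(len(w))-k)>3]=0
        if ww.sum()>40: out.append((np.sum(us*ww)/ww.sum(),v))
    a=np.array(out);p=np.polyfit(a[:,1],a[:,0],1)
    for _ in range(3):
        k=abs(np.polyval(p,a[:,1])-a[:,0])<.8;p=np.polyfit(a[k,1],a[k,0],1)
    L=[]
    for v in(rows[2],rows[-2]):
        s=cv2.undistortPoints(np.array([[[np.polyval(p,v),v]]],float),c['camera_matrix'],np.array([c['k1'],0,0,0,0.])).ravel()
        d=W[:3,:3]@[s[0],-s[1],-1];n=M[:,0];t=((e-W[:3,3])@n)/(d@n);L.append(M.T@(W[:3,3]+t*d-e))
    L=np.array(L);sl=(L[1,2]-L[0,2])/(L[1,1]-L[0,1])
    print('rows',rows[0],rows[-1],'used',k.sum(),'of',len(a),'expected px',np.round(pr,1).tolist(),'line px',[np.polyval(p,x[1]).round(1) for x in pr])
    print('tilt deg (tip to +tool z)',np.degrees(np.arctan(sl)).round(2),'offset at grip mm',((L[0,2]-sl*L[0,1])*1e3).round(1))
    return c,o
if __name__=='__main__':
    c,o=tilt()
    cv2.imwrite('pics/k.png',cv2.resize(c['img'][110:230,210:310],(500,600),interpolation=2)[:,:,::-1])
E
python3 k3.py
```

```text
rows 154 181 used 28 of 28 expected px [[257.8, 153.9], [262.1, 183.7]] line px [np.float64(259.9), np.float64(262.5)]
tilt deg (tip to +tool z) 3.71 offset at grip mm -12.5
```

```bash
sleep 2
```

```text
(no output)
```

View pics/k.png

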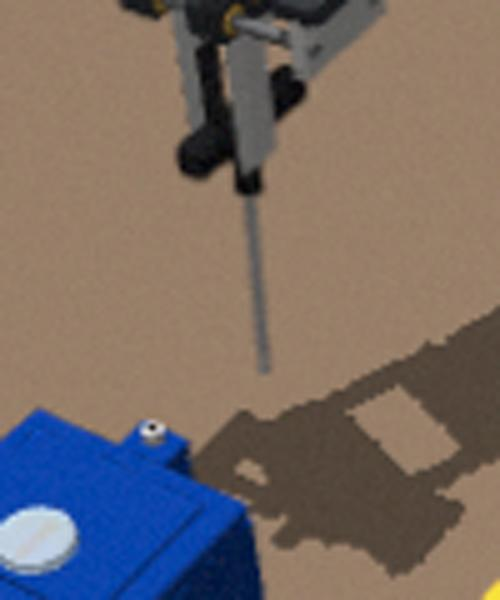

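The crop shows the key nearly upright, with the tip at (264,372) and tilted about 4° toward the actuator. The bar is gripped about 1 cm off-centre along its length. I'll repeat the wall push 11 mm deeper.

>>> jog_arm([
  [1,[0,4,0],0],
  [1,[0,8,0],0],
  [1,[0,11,0],0],
  [1,[0,11,2],0],
  [1,[0,11,4],0],
  [1,[0,11,5],0],
  [1,[0,11,5.6],0],
  [1,[0,11,6.0],0],
  [1,[0,11,6.4],0],
  [1,[0,11,6.4],0],
], grip_force=8)

```text
time_s: 17.75
ee_pos: [0.4583, -0.1806, 0.2148]
eef_rot: [-1.571, 0.0, -1.679]
force: [-0.4, 0.2, -2.0]
grip_width: 0.0179
```

>>> jog_arm([
  [1,[0,0,0.2],0],
  [1,[0,0,0.4],0],
  [1,[0,0,0.7],0],
  [1,[0,0,0.7],0],
  [1,[0,0,0.7],0],
])

```text
time_s: 18.25
ee_pos: [0.4654, -0.1814, 0.2149]
eef_rot: [-1.571, -0.0, -1.679]
force: [-0.0, -0.2, 0.4]
grip_width: 0.0182
```

```bash
python3 -c "
from h import *
o=ctrl.get_obs();print(o['ee_pos'],o['force'],o['moment'])"
```

```text
[ 0.46542109 -0.18137212  0.21489685] [-0.01097012 -0.16500605  0.36102402] [ 0.04772042 -0.03124483  0.02611537]
```

>>> jog_arm([
  [1,[0,0,0],0],
  [1,[0,0,0],0],
  [1,[0,0,-2],0],
  [1,[0,0,-4],0],
  [1,[0,0,-7],0],
  [1,[0,-4,-7],0],
  [1,[0,-8,-7],0],
  [1,[0,-11,-7],0],
  [1,[0,-11,-7],0],
  [1,[0,-11,-7],0],
], grip_force=20)

```text
time_s: 19.25
ee_pos: [0.3957, -0.1737, 0.3246]
eef_rot: [-1.57, -0.0, -1.679]
force: [0.7, -0.8, -0.9]
grip_width: 0.0181
```

```bash
python3 k3.py; python3 k3.py; python3 k2.py
```

```text
rows 155 181 used 27 of 27 expected px [[257.6, 154.0], [261.8, 183.9]] line px [np.float64(260.7), np.float64(264.9)]
tilt deg (tip to +tool z) -0.28 offset at grip mm -12.2
rows 155 181 used 27 of 27 expected px [[257.6, 154.1], [261.9, 183.9]] line px [np.float64(260.8), np.float64(265.0)]
tilt deg (tip to +tool z) -0.32 offset at grip mm -12.3
scene 64 slope z deg 1.29 slope x 0.38 tip offset z,x mm -8.6 -2.0 ymax 0.165 px 264 182
top few 0
[ 0.39549852 -0.17363179  0.32368588] [ 0.54229322 -0.30315332 -1.16607471] [-1.57266972e+00  8.08604599e-04 -1.67901510e+00]
```

The key is upright now, tilt about -0.3°. From the wall contact the shank was 9 mm behind the screw's x with the TCP at X=0.482, so I'll place it over the screw.

>>> jog_arm([
  [1,[0,-0.5,0],0],
  [1,[1.5,-0.5,2],0],
  [1,[3,-0.5,4],0],
  [1,[4.4,-0.5,6.1],0],
  [1,[4.4,-0.1,6.1],0],
  [1,[4.4,-0.1,6.1],0],
  [1,[4.4,-0.1,6.1],0],
  [1,[4.4,-0.1,6.1],0],
])

```text
time_s: 20.25
ee_pos: [0.4513, -0.2237, 0.3263]
eef_rot: [-1.57, -0.0, -1.679]
force: [0.3, -0.2, -1.2]
grip_width: 0.0179
```

```bash
python3 k3.py; python3 - <<'E'
from m4 import *
c=snap('scene');t=snap('top')
o=ctrl.get_obs();e=o['ee_pos'];print(e)
ex=np.array([.994,-.108,0]);ey=np.array([.108,.994,0])
for n,C in(('scene',c),('top',t)):
  sc=.4625*ex-.1735*ey+[0,0,.133]
  print(n,'screw pred',proj(C,sc).round(1),'tip pred',proj(C,[*(e-.0107*ex)[:2],e[2]-.167]).round(1))
o=np.hstack([cv2.resize(c['img'][130:230,190:270],(400,500),interpolation=2),cv2.resize(t['img'][200:300,390:470],(400,500),interpolation=2)])
cv2.imwrite('pics/f1.png',o[:,:,::-1])
E
```

```text
rows 161 188 used 28 of 28 expected px [[230.2, 160.8], [236.0, 190.7]] line px [np.float64(233.8), np.float64(239.4)]
tilt deg (tip to +tool z) -0.24 offset at grip mm -12.6
[ 0.45146136 -0.22389309  0.32623578]
scene screw pred [239.7 195.4] tip pred [238.3 188.5]
top screw pred [427.9 243.4] tip pred [429.8 241.8]
```

```bash
sleep 2
```

```text
(no output)
```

View pics/f1.png

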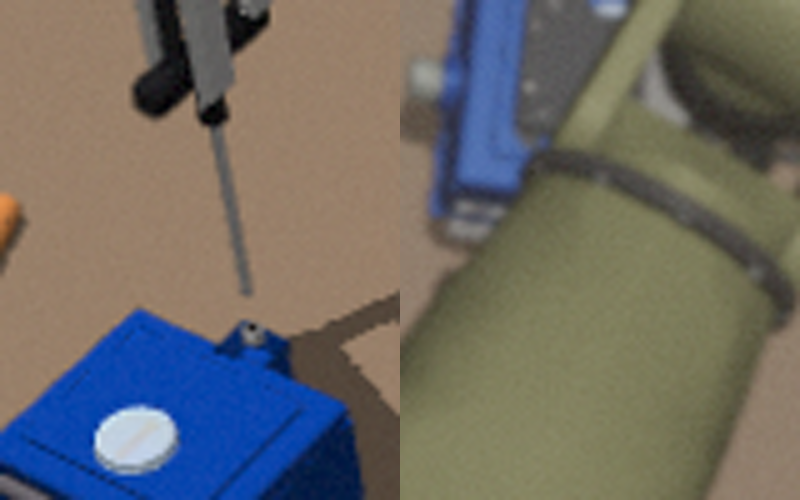

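```bash
python3 - <<'E'
from m4 import *
for n,C,(u0,v0) in(('S',S,(240,196)),('T',T,(428,244))):
    g=C['img'].astype(float);w=np.zeros((480,640));sl=(slice(v0-5,v0+6),slice(u0-5,u0+6))
    sub=g[sl];wt=np.clip(1-(sub.max(2)-sub.min(2))/100,0,1)*(sub.max(2)>60);
    v,u=np.mgrid[sl];c=(np.sum(u*wt)/wt.sum(),np.sum(v*wt)/wt.sum());p=ray(C,*c,.131)
    print(n,c,wt.sum(),p, 'X,Y',p[0]*.994-p[1]*.108,p[0]*.108+p[1]*.994)
    print(np.round(wt,1)[1:-1])
E
```

```text
S (np.float64(240.11084390030607), np.float64(194.26125929164849)) 45.74 [ 0.43472404 -0.22517637  0.131     ] X,Y 0.4564347454918955 -0.1768751138716322
[[0.6 0.6 0.6 0.5 0.5 0.5 0.5 0.5 0.5 0.6 0.6]
 [0.6 0.6 0.5 0.6 0.5 0.6 0.6 0.5 0.5 0.6 0.5]
 [0.6 0.5 0.8 0.4 0.6 0.9 0.8 0.6 0.5 0.5 0.5]
 [0.5 0.8 0.3 0.5 1.  0.  1.  0.9 0.7 0.6 0.5]
 [0.8 0.2 0.  0.8 1.  1.  1.  0.7 0.  0.6 0.8]
 [0.1 0.  0.  0.2 1.  1.  1.  0.9 0.  0.  0. ]
 [0.  0.  0.  0.  0.8 1.  1.  0.5 0.  0.  0. ]
 [0.  0.  0.  0.  0.  0.  0.  0.  0.  0.  0. ]
 [0.  0.  0.  0.  0.  0.  0.  0.  0.  0.  0. ]]
T (np.float64(428.12747307788624), np.float64(244.71299774605558)) 39.93 [ 0.43771433 -0.22331625  0.131     ] X,Y 0.45920619723651324 -0.1747032035149524
[[0.2 0.1 0.1 0.1 0.1 0.2 0.2 0.2 0.1 0.1 0.1]
 [0.1 0.1 0.1 0.2 0.3 0.5 0.5 0.4 0.2 0.1 0.1]
 [0.1 0.1 0.1 0.4 0.6 0.7 0.7 0.6 0.3 0.1 0.1]
 [0.1 0.1 0.2 0.6 0.8 0.9 0.9 0.8 0.5 0.2 0.1]
 [0.1 0.1 0.3 0.7 0.9 1.  1.  0.9 0.6 0.3 0.1]
 [0.1 0.1 0.3 0.6 0.9 1.  0.9 0.8 0.5 0.2 0.1]
 [0.1 0.  0.1 0.4 0.7 0.8 0.7 0.5 0.3 0.1 0.1]
 [0.2 0.1 0.1 0.2 0.3 0.4 0.3 0.2 0.1 0.1 0.2]
 [0.4 0.3 0.3 0.2 0.3 0.2 0.2 0.1 0.1 0.1 0.4]]
```

>>> jog_arm([
  [1,[0.2,0,0],0],
  [1,[0.2,0,0],0],
  [1,[0.2,0,0],0],
  [1,[0.2,0,0],0],
  [1,[0.2,0,0],0],
  [1,[0.2,0,0],0],
])

```text
time_s: 21.0
ee_pos: [0.4514, -0.2261, 0.3258]
eef_rot: [-1.571, -0.0, -1.679]
force: [0.4, 0.8, -1.0]
grip_width: 0.0178
```

```bash
python3 k3.py; python3 - <<'E'
from h import *
c=snap('scene');o=ctrl.get_obs();print(o['ee_pos'],o['joint_vel'].round(4),o['grip_width'])
cv2.imwrite('pics/f2.png',cv2.resize(c['img'][155:215,210:270],(600,600),interpolation=0)[:,:,::-1])
E
```

```text
rows 161 188 used 28 of 28 expected px [[229.5, 160.7], [235.3, 190.6]] line px [np.float64(233.0), np.float64(238.8)]
tilt deg (tip to +tool z) -0.49 offset at grip mm -11.9
[ 0.45141131 -0.22608587  0.3258323 ] [-0.0011 -0.0003 -0.0008 -0.0018 -0.0012 -0.0011] 0.017634024452751133
```

```bash
sleep 2
```

```text
(no output)
```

View pics/f2.png

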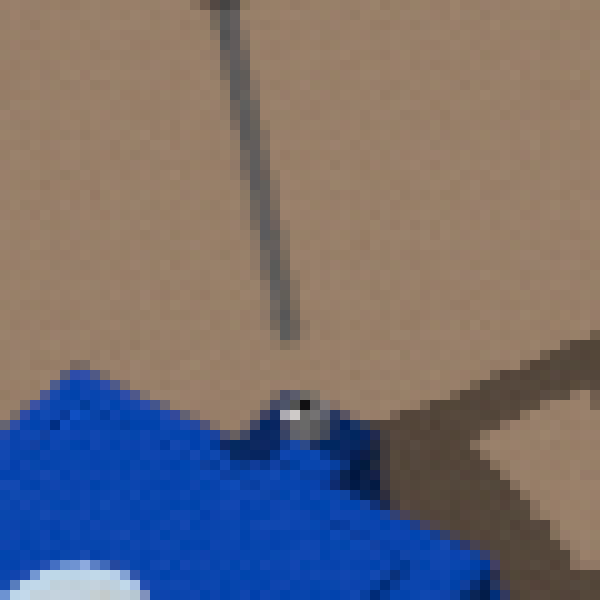

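In the final crop, extending the shank line reaches column 239.8 at the screw's row, and the socket is at column 240. The gap is about 7 rows, or about 24 mm. Handing in.

```bash
python3 -c "
from h import *
print(ctrl.hand_in());print(ctrl.get_obs()['time_s'])"
```

```text
the job is handed in; nothing more can be done
None
the job is handed in; nothing more can be done
```

I shut the cover, then drew the larger black hex key from its end socket. It is now held upright over the captive screw, and I handed the job in at about 21 s.

- **Cover:** I pushed it over and pressed it down until the force rose to about 31 N. Pictures show it lying flat on the rim.
- **Turning the key upright:** The jog interface cannot tilt the tool, and gravity alone did not swing the key down, even at a 3 N grip. I pivoted it gently against the housing's fixed front wall, in two passes because the first left about 4° of tilt. No significant force showed on the wrist.
- **Last checks:**
  - The key is within about 0.5° of vertical in the tilt plane.
  - The tip is about 24 mm above the screw head.
  - Seen from the scene camera, the shank's line meets the screw to within about 0.3 pixel, under 1 mm.
- **Less certain:**
  - The two cameras disagreed by up to about 5 mm on the screw's position. I set the reach direction from the wall contact and the sideways direction from the scene camera.
  - The arm hid the key and screw from the top camera at the end, so that view could not confirm the alignment.
  - The key is gripped about 1 cm off the centre of its handle, and I allowed for this when placing it.
- **Other items:** I touched none of the other tools or bench items on purpose, and none of the pictures showed any of them moved. I took no final picture of the whole bench.

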